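# Cap the warming-unit reservoir

## Task

Close the water reservoir of the patient warming unit: set the metal dust cap on the reservoir's upright grooved neck and press it straight down until it is fully home, with no more than a firm thumb press. Then swing its two cam arms all the way down, one after the other, easing off as soon as each meets its stop, so the cap is locked on. Leave the bottle, the tape roll and the bowl where they stand.

Things in the scene. Friction and masses are not known exactly. Their poses are not given: they have to be found in the camera images.
- tank: flat white plastic reservoir, 220 (own x) x 170 (own y) x 60 mm high, fixed; origin at the centre of its underside. From the middle of its top rises a steel neck, 36.8 mm in diameter, its rim 68 mm above the tank's top, with a bevelled rim (2.4 mm) and a groove round it. A 68 mm flange, 6 mm high, is at its foot; a vent plug 10 mm high stands near the +x +y corner
- neck_rim (a point): centre of the neck's rim, 128 mm above the table, z up. A stiff black rubber seal ring stands up to 6 mm above the rim in the neck's mouth; it slides down flush under about 16 N and then stays down; pressing with about 20 N is enough, over 45 N strains the fitting
- cap: loose aluminium dust cap, about 0.3 kg, standing open side down on its skirt; origin at the centre of the skirt's lower edge, z up. Round skirt 48.4 mm outside, 38.4 mm bore (0.8 mm play each side on the neck), 44 mm high to its flat top; on top a rectangular grip boss 34 mm along own x, 26 mm along own y, 26 mm high (z 44 to 70 mm). Grip the boss across own y: the cam arms stick out along own +x and -x. It fits at any yaw
- cap_seat (a point): centre of the cap's inner roof, 38 mm above the cap's origin; it meets neck_rim when the cap is fully home (held 6 mm higher by the seal until pressed down). Until it is home the cams meet the neck and the arms cannot go all the way down
- cap_boss (a point): centre of the top face of the grip boss, 70 mm above the cap's origin
- cam_a (a joint): angle of the cam arm on the cap's +x side, rad: 0 = raised 40 degrees above level, 0.7 = level, 1.745 = fully down, 60 degrees below level, at its stop. It turns stiffly (0.18 N m, about 5 N near its end) and stays where it is left. The arm is a steel bar 14 mm wide and 5 mm thick that reaches from its pivot 46 mm outward, with a small ring (18 mm outside) at its end; its cam runs into the groove as it goes down
- cam_b (a joint): the same for the cam arm on the cap's -x side
- cam_a_pivot (a point): pivot of arm a: on the cap at own x = +30 mm, y = 0, z = 24 mm; the hinge axis lies along the cap's y. Leaning on either arm with over about 20 N at its stop strains the fitting
- cam_b_pivot (a point): pivot of arm b: on the cap at own x = -30 mm, y = 0, z = 24 mm
- cam_a_tip (a point): centre of the ring at the end of arm a, 42 mm from its pivot
- cam_b_tip (a point): centre of the ring at the end of arm b, 42 mm from its pivot
- bottle: loose white plastic bottle, 54 mm in diameter, 130 mm high, a bystander; origin at the centre of its underside
- tape: loose paper tape roll lying flat, 60 mm outside, 24 mm high, a bystander; origin at the centre of its underside
- bowl: loose small steel bowl, 90 mm across, 35 mm high, a bystander; origin at the centre of its underside
Things that resemble listed ones, but are neither listed nor needed, are in the scene too. What is shaped like the cap but orange or yellow is not meant.

How it is judged:
On the way, in this order (a step that is already met when the one before it is completed fails the run):
1. the cap is pressed fully home on the neck (within 2 mm) with both cam arms still up (below 0.7 rad) (z of cap_seat in the frame of neck_rim below 0.002 m and horizontal distance between cap_seat and neck_rim below 0.004 m and angle between the z axis of cap and the z axis of tank, either way round below 0.07 rad and value of joint each of cam_a, cam_b below 0.7 rad), for 0.2 s.
2. one cam arm is fully down (over 1.6 rad) while the other is not yet (below 1.0 rad) (((value of joint cam_a above 1.6 rad and value of joint cam_b below 1 rad) or (value of joint cam_b above 1.6 rad and value of joint cam_a below 1 rad))), for 0.2 s.
At the end, for the whole second after the job is handed in: the cap sits on the neck, its inner roof within 2 mm of the rim in height and 4 mm sideways, tilted less than 0.07 rad from the neck, at rest, and both cam arms are down beyond 1.6 rad (z of cap_seat in the frame of neck_rim below 0.002 m and horizontal distance between cap_seat and neck_rim below 0.004 m and angle between the z axis of cap and the z axis of tank, either way round below 0.07 rad and value of joint each of cam_a, cam_b above 1.6 rad and linear speed of cap below 0.02 m/s); the robot touches nothing.
It fails at once if the cap is forced: more than 55 N between the cap (with its arms) and the reservoir (contact force between cap and tank above 55 N).
It fails at once if the bottle, tape roll or bowl is moved more than 25 mm (distance of any of bottle, tape, bowl from where it was at the start of the episode above 0.025 m).
It fails at once if the bottle is tipped (angle between bottle's own z axis and vertical above 0.35 rad).
It also fails if it takes over 72 s, if anything falls off the work surface, if the arm or the gripper's body presses on something with over 40 N, if the wrist force passes 120 N, or if a joint passes its speed limit or range.

## Robot

A 6-joint arm with a two-finger parallel gripper is mounted at the origin on the work surface. World frame = base frame: x ahead of the robot, y to its left, z up, the work surface at z = 0. Lengths are in m, angles in rad, forces in N, time in s.
With the tool pointing down it reaches from about 0.25 to 0.725 m from the base axis. Payload 4 kg.
Tool frame: the origin (TCP) lies on the centre line of the jaws, within the pads' length; the fingertips stand tip_reach ahead of it and the grasp point (between the pads) lies 5 mm behind it (tip_reach is the distance from the TCP to the fingertips, in m); z points along the fingers, y is the direction in which the jaws open and shut (so a half turn about z gives the same grasp; the last joint's range is limited). The gripper opens to 85 mm and grips with 20 to 120 N. Pads are 22 mm wide; open, the fingers measure 114 mm over their backs; the gripper's body (76 mm by 85 mm) begins 54 mm behind the grasp point. The pads swing forward as they close: fully open they stand 13 mm farther back than shut.
Start: joints at [-1.231, 0.241, 0.005, 1.335, 0, 1.571], TCP at [0.167, -0.471, 0.245] pointing down, gripper open.
Joint ranges: [-2.72, 2.72], [-1.05, 1.87], [-1.09, 1.28], [-1.99, 2.15], [-1.42, 1.44], [-3.14, 3.14]. Speed limits (rad/s): [2.79, 2.79, 3.14, 3.14, 3.14, 3.14].

## Interface

Orientations are given as a unit quaternion [x, y, z, w].
In Python, from workcell import * gives the robot as it stands.
- The arm moves only by the tool arm_command, never from a script. Its arguments are lists of equal length, an entry for each row: "translation": the shift along the tool's x, y, z in cm, a list of three; "turn": the turn about the tool's z in rad; "hand": the closure, from 0 (fully open) to 1 (shut). In form: {"translation": [[x, y, z], ...], "turn": [turn, ...], "hand": [hand, ...]}. A call has 1 to 5 rows; each row is the pose to reach, as a shift and turn from the pose commanded when the call began, along the tool's axes at that moment; what a row does not reach only later rows make up. A row lasts 1/12 s, in which the tool goes at most 41.7 mm and 7.16 degrees, less where a joint would pass 70% of its speed; a pose out of reach is approached as far as the arm can. A call with a gripper value outside its range is refused whole. The fingers move at their own pace and stop on an object; the grip force is fixed at half the most. Time passes only in rows, so rows that repeat a pose let the fingers close. It gives the time, the measured TCP pose, the force and the opening at its end, in the units of the state.
- get_obs(): the state, without advancing time (a new reading comes with each control period).
- camera(name): name is "scene" or "top" or "wrist"; returns (picture, depth): 480x640x3 uint8, red, green, blue; 480x640 float32, m along the optical axis (not along the pixel's ray), 0 where there is no reading.
- camera_info(name): a dict with "mtx" (3x3 intrinsics, pixels), "dist_coeffs" ([k1, k2, p1, p2, k3] as OpenCV has them; the pictures are not rectified), "world_to_cam" (4x4, takes a point from world to camera coordinates). Camera axes: x right, y down, z forward; pixel columns grow to the right and rows downward; lengths in m; the calibration is good to about 2 mm. A picture is of the moment at which its call begins: read the wrist's pose just before it. camera_info takes no time and is no camera call; for the wrist camera it gives the pose at the moment of the call.
- job_done(): hands the job in, once; it reports no verdict.
Trained networks look in the newest picture that a camera, given by its name, has taken for a name from the list of things; names that differ only in an ending like _2 or _b are one class to them, and where a whole thing is asked for, a point or a joint stands for the part that bears it (a point fixed in the world has none). Each returns a list of dicts, best first, with "conf" (0 to 1); they miss things now and then, are a little off and sometimes report something else, mostly with a low value. They report only what shows in the picture. A call takes as long as a camera call. They do not tell look-alikes from the thing itself.
- search_frame(camera, name): "location" ([row, column] in pixels, amid what is visible of it).
- spot_point(camera, name): "location" ([row, column] in pixels: a listed point, or the origin of a listed thing).
The state is a dict: "clock": time; "joint_pos": joint angles; "joint_vel": joint speeds; "tau": joint torques, N m; "eef_pos": TCP position; "tool_rot": TCP orientation; "ft_force": force on the tool from outside, world axes, zero at the start; "ft_torque": the same for the moment, N m; "grip_width": finger opening in m.
Only numpy, scipy, OpenCV 4.12 (cv2) and the standard library are available. Lean on these libraries where they do the work, as an engineer would, in place of code of your own. Each camera call takes 0.05 s, during which the arm holds its last target. There are 200 camera calls.

## Working session

There is one attempt and no reset: what is moved stays moved. The work goes in short steps, Python scripts to look and compute and a tool call to move; the robot and the scene stay as the last step left them, time stands still between calls to the robot, and variables do not carry over. Pictures are saved under pics/ and viewed, about 8 in all and at most 12, crops included, and the job is handed in when it is done.

Besides the shell and the picture viewer there is one more tool, called as a command line: name --pt "numbers of a row" for each row, then --argument value for the rest. arm_command: Moves the arm, as the interface text tells. Its arguments: {"type":"object","properties":{"translation":{"type":"array","items":{"type":"array","items":{"type":"number"}}},"turn":{"type":"array","items":{"type":"number"}},"hand":{"type":"array","items":{"type":"number"}}},"required":["translation","turn","hand"]}

```bash
mkdir -p pics; ls; cat > h.py <<'E'
from workcell import *
import numpy as np, cv2
from scipy.spatial.transform import Rotation as R
def look(c,fn=None):
    im,d=camera(c); 
    if fn: cv2.imwrite('pics/'+fn,im[:,:,::-1])
    return im,d,camera_info(c)
def ray(info,rc):
    K=np.array(info['mtx']);D=np.array(info['dist_coeffs'])
    p=cv2.undistortPoints(np.array([[[rc[1],rc[0]]]],float),K,D)[0,0]
    T=np.linalg.inv(np.array(info['world_to_cam']))
    return T, np.array([p[0],p[1],1.])
def at_z(info,rc,z):
    T,p=ray(info,rc); o=T[:3,3]; v=T[:3,:3]@p
    return o+v*(z-o[2])/v[2]
def cloud(info,d):
    K=np.array(info['mtx']);D=np.array(info['dist_coeffs']);h,w=d.shape
    uv=np.stack(np.meshgrid(np.arange(w),np.arange(h)),-1).reshape(-1,1,2).astype(float)
    p=cv2.undistortPoints(uv,K,D).reshape(h,w,2)
    P=np.concatenate([p*d[...,None],d[...,None]],-1)
    T=np.linalg.inv(np.array(info['world_to_cam']))
    X=P@T[:3,:3].T+T[:3,3]; X[d<=0]=np.nan
    return X
E
python3 - <<'E'
from h import *
np.set_printoptions(precision=4,suppress=True)
o=get_obs();print(o)
for c in('top','scene'):
    im,d,info=look(c,c+'1.png')
    X=cloud(info,d); np.save(c+'.npy',X)
    for n in ('tank','cap','bottle','tape','bowl'):
        for q in search_frame(c,n)[:3]:
            r,cc=map(int,q['location']); print(c,n,q['conf'],r,cc,X[r,cc])
    for n in ('cap_boss','neck_rim','cam_a_tip'):
        for q in spot_point(c,n)[:4]:
            r,cc=map(int,q['location']); print(c,n,q['conf'],q['location'],X[r,cc])
E
```

```text
pics
{'clock': 0.0, 'joint_pos': array([-1.231 ,  0.2414,  0.0037,  1.3352, -0.    ,  1.5708]), 'joint_vel': array([-0.0008,  0.0002, -0.0006, -0.0001, -0.0004,  0.0006]), 'tau': array([  0.0013, -37.2316,  25.241 ,   0.0169,   0.    ,   0.    ]), 'eef_pos': array([ 0.1664, -0.4708,  0.2444]), 'tool_rot': array([ 0.9856,  0.1691, -0.0002, -0.001 ]), 'ft_force': array([ 0.0693, -1.0993, -0.0096]), 'ft_torque': array([-0.0007,  0.0033,  0.0023]), 'grip_width': 0.08538895866984672}
top tank 0.82 243 368 [0.499  0.057  0.1317]
top cap 0.75 263 147 [0.4646 0.6383 0.0731]
top cap 0.74 247 274 [0.5004 0.2999 0.0737]
top cap 0.71 265 220 [0.4554 0.442  0.0773]
top bottle 0.61 239 491 [ 0.5085 -0.2721  0.0812]
top tape 0.65 185 279 [0.6789 0.2896 0.0209]
top bowl 0.7 183 488 [ 0.6758 -0.2957  0.0086]
top bowl 0.16 241 363 [0.5047 0.0692 0.1282]
top cap_boss 0.84 [266.8, 218.4] [0.4537 0.4492 0.0673]
top cap_boss 0.69 [309.2, 302.3] [0.3371 0.229  0.0677]
top cap_boss 0.64 [247.6, 278.8] [0.5    0.2892 0.0751]
top cap_boss 0.56 [263.7, 148.2] [0.4644 0.635  0.0747]
top neck_rim 0.76 [238.0, 36
[... 417 characters left out ...]
528 [0.4785 0.6403 0.0529]
scene bottle 0.92 155 187 [ 0.5274 -0.276   0.0679]
scene tape 0.89 318 333 [0.6549 0.2647 0.0001]
scene bowl 0.91 199 140 [ 0.6741 -0.317   0.0093]
scene cap_boss 0.97 [259.0, 384.1] [0.4956 0.2912 0.0648]
scene cap_boss 0.75 [331.7, 532.9] [0.4648 0.6386 0.0666]
scene cap_boss 0.7 [199.3, 401.2] [0.3303 0.2363 0.0672]
scene cap_boss 0.69 [279.3, 453.5] [0.4535 0.4427 0.0696]
scene neck_rim 0.72 [198.2, 291.9] [0.5177 0.0501 0.128 ]
scene cam_a_tip 0.68 [259.6, 455.6] [0.3948 0.4203 0.0534]
scene cam_a_tip 0.57 [329.9, 500.9] [0.4916 0.581  0.052 ]
scene cam_a_tip 0.48 [282.3, 363.2] [0.5661 0.2819 0.0528]
scene cam_a_tip 0.48 [197.1, 421.7] [0.2847 0.2685 0.0512]
```

View pics/top1.png

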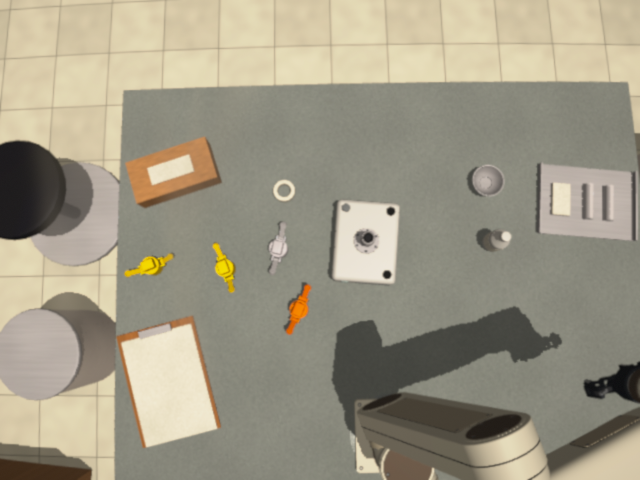

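View pics/scene1.png

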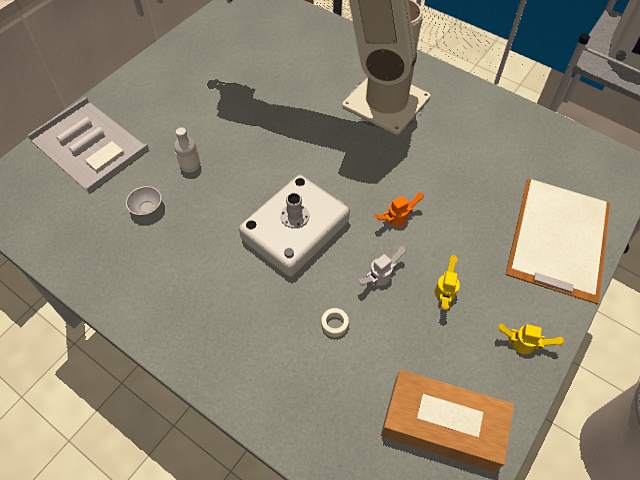

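The aluminium cap is at pixel (247,278) in the top view, at about (0.50, 0.29). The orange and yellow ones are decoys. The neck is at (238,367).

```bash
cat >> h.py <<'E'
def plan(xyz,xaxis_yaw=None):
    o=get_obs();Rm=R.from_quat(o['tool_rot']).as_matrix()
    t=Rm.T@(np.array(xyz)-o['eef_pos'])*100
    yaw=np.arctan2(Rm[1,0],Rm[0,0])
    s='trans cm %s |%.1f| yaw %.3f'%(np.round(t,2),np.linalg.norm(t),yaw)
    if xaxis_yaw is not None:
        # tool z down -> turn about tool z is negative world yaw
        w=-(xaxis_yaw-yaw); w=(w+np.pi)%(2*np.pi)-np.pi; s+=' turn %.3f'%w
    print(s)
E
python3 - <<'E'
from h import *
import workcell
print([n for n in dir(workcell) if not n.startswith('__')])
try: print(tip_reach)
except Exception as e: print(e)
np.set_printoptions(precision=4,suppress=True)
for c in('top','scene'):
    X=np.load(c+'.npy')
    with np.errstate(invalid='ignore'):
        m=(abs(X[...,0]-.5)<.1)&(abs(X[...,1]-.29)<.05)&(X[...,2]>.03)&(X[...,2]<.09)
        b=m&(X[...,2]>.062)
        n=(abs(X[...,0]-.51)<.06)&(abs(X[...,1]-.06)<.06)&(X[...,2]>.115)
    p=X[m][:,:2];q=p-p.mean(0);u,s,v=np.linalg.svd(q,full_matrices=False)
    print(c,m.sum(),p.mean(0),'yaw',np.arctan2(v[0,1],v[0,0]),'boss',b.sum(),np.median(X[b],0),'neck',n.sum(),np.median(X[n],0),
     'ends',(q@v[0]).min(),(q@v[0]).max())
plan([.49,.29,.26],np.arctan2(0,1))
E
```

```text
['Unreachable', 'camera', 'camera_info', 'get_obs', 'job_done', 'search_frame', 'spot_point', 'tip_reach']
0.014
top 441 [0.501  0.2917] yaw 2.9307999155872424 boss 116 [0.5017 0.2922 0.0713] neck 162 [0.5142 0.0586 0.1299] ends -0.07268581129875708 0.07269310368333397
scene 625 [0.5076 0.2957] yaw -0.23990089376694942 boss 169 [0.5069 0.294  0.0692] neck 198 [0.5204 0.0596 0.1281] ends -0.0739331202231411 0.07038574429923153
trans cm [ 55.86 -61.01  -1.47] |82.7| yaw 0.340 turn 0.340
```

arm_command --pt "2.8 -3.0 -0.3" --pt "5.6 -6 -0.5" --pt "8.4 -9 -0.8" --pt "11.2 -12 -1" --pt "14 -15 -1.2" --turn '[0,0,0,0,0]' --hand '[0,0,0,0,0]'

```text
clock: 1.32
eef_pos: [0.2489, -0.2817, 0.2575]
tool_rot: [0.986, 0.168, 0.0, 0.0]
ft_force: [0.1, -0.7, -0.1]
grip_width: 0.0857
```

```bash
python3 -c "
from h import *
o=get_obs();print(o['clock'],o['eef_pos'],o['joint_pos'])
plan([.495,.29,.26],-.22)"
```

```text
1.3167 [ 0.24885354 -0.28174213  0.25748238] [-8.47462557e-01 -1.28586558e-02 -2.53672205e-01  1.32937655e+00
  2.06850688e-04  1.95561277e+00]
trans cm [ 42.2  -45.76  -0.26] |62.2| yaw 0.339 turn 0.559
```

arm_command --pt "2.1 -2.3 0" --pt "4.2 -4.6 0" --pt "6.3 -6.9 0" --pt "8.4 -9.2 0" --pt "10.5 -11.4 0" --turn '[-0.124,-0.248,-0.372,-0.496,-0.62]' --hand '[0,0,0,0,0]'

```text
clock: 1.73
eef_pos: [0.3099, -0.1393, 0.2576]
tool_rot: [0.886, 0.464, 0.0, 0.0]
ft_force: [0.2, 0.0, 0.1]
grip_width: 0.0853
```

arm_command --pt "3 -0.6 0" --pt "6 -1.2 0" --pt "9 -1.9 0" --pt "12.1 -2.5 0" --pt "15.2 -3.2 0" --turn '[-0.124,-0.248,-0.372,-0.496,-0.62]' --hand '[0,0,0,0,0]'

```text
clock: 2.15
eef_pos: [0.3711, 0.0035, 0.2576]
tool_rot: [0.702, 0.712, 0.0, 0.0]
ft_force: [-0.9, -0.8, -0.4]
grip_width: 0.0856
```

arm_command --pt "2.8 1.2 0" --pt "5.7 2.5 0" --pt "8.5 3.8 0" --pt "11.4 5 0" --pt "14.2 6.3 0" --turn '[-0.124,-0.248,-0.372,-0.496,-0.62]' --hand '[0,0,0,0,0]'

```text
clock: 2.57
eef_pos: [0.4326, 0.1463, 0.2574]
tool_rot: [0.451, 0.893, 0.0, 0.0]
ft_force: [-0.1, 0.3, -0.1]
grip_width: 0.0854
```

arm_command --pt "1.6 2.7 0" --pt "3.2 5.4 0" --pt "4.8 8 0" --pt "6.4 10.7 0" --pt "8 13.4 0" --turn '[-0.124,-0.248,-0.372,-0.496,-0.62]' --hand '[0,0,0,0,0]'

```text
clock: 2.98
eef_pos: [0.494, 0.2896, 0.2572]
tool_rot: [0.157, 0.988, -0.0, 0.0]
ft_force: [0.5, -0.7, -0.3]
grip_width: 0.0854
```

```bash
cat > capm.py <<'E'
from h import *
import sys
np.set_printoptions(precision=4,suppress=True)
o=get_obs();print(o['clock'],o['eef_pos'],o['joint_pos'])
im,d,info=look('wrist',sys.argv[1])
X=cloud(info,d)
for n in ('cap_boss','cam_a_tip'):
    for q in spot_point('wrist',n)[:3]:
        r,cc=map(int,q['location']); print(n,q['conf'],q['location'],at_z(info,q['location'],.07 if n=='cap_boss' else .051))
with np.errstate(invalid='ignore'):
    m=(abs(X[...,0]-.5)<.1)&(abs(X[...,1]-.29)<.06)&(X[...,2]>.03)&(X[...,2]<.09)
    b=m&(X[...,2]>.064)
print(m.sum(),b.sum())
for k in (m,b):
  if k.sum()>20:
    p=X[k][:,:2].astype(np.float32);rc=cv2.minAreaRect(p)
    bx=cv2.boxPoints(rc);e=max((bx[1]-bx[0],bx[2]-bx[1]),key=np.linalg.norm)
    print('rect',rc,'long yaw',np.arctan2(e[1],e[0]),'zmed',np.median(X[k][:,2]))
E
python3 capm.py w1.png
```

```text
2.9833 [0.494  0.2896 0.2572] [ 0.5303  0.383   0.2342  1.4219 -0.0001  0.8458]
cap_boss 0.89 [110.1, 479.4] [0.4549 0.4407 0.07  ]
cap_boss 0.89 [39.9, 184.5] [0.3405 0.2432 0.07  ]
cap_boss 0.83 [224.3, 318.9] [0.5039 0.2955 0.07  ]
cam_a_tip 0.84 [284.0, 325.2] [0.5639 0.283  0.051 ]
cam_a_tip 0.78 [45.1, 429.6] [0.3968 0.4205 0.051 ]
4062 1236
rect ((0.5042514204978943, 0.29793494939804077), (0.14228250086307526, 0.04795444384217262), 0.4987412393093109) long yaw 0.008704798 zmed 0.04487917120381754
rect ((0.5051805377006531, 0.29778584837913513), (0.026010746136307716, 0.03440254554152489), 77.03858184814453) long yaw -0.22621882 zmed 0.06935834984309669
```

```bash
python3 -c "
from h import *
plan([.505,.297,.105],2.9154)"
```

```text
trans cm [-0.85  1.05 15.1 ] |15.2| yaw 2.822 turn -0.094
```

View pics/w1.png

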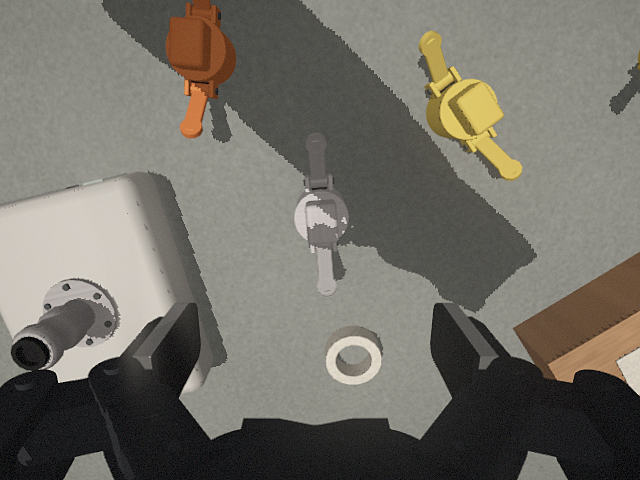

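The metal cap is at (215,320), with arms along the image's vertical. The neck is at (350,30) and the tape at (355,355).

arm_command --pt "-0.8 1.0 3" --pt "-0.8 1.0 6.5" --pt "-0.8 1.0 10" --pt "-0.8 1.0 13" --pt "-0.8 1.0 15" --turn '[-0.09,-0.09,-0.09,-0.09,-0.09]' --hand '[0,0,0,0,0]'

```text
clock: 3.55
eef_pos: [0.5023, 0.2927, 0.1042]
tool_rot: [0.117, 0.993, -0.002, -0.002]
ft_force: [0.3, -0.5, -0.3]
grip_width: 0.0854
```

```bash
python3 capm.py w2.png; python3 -c "
from h import *
plan([.505,.297,.062],2.9154)"
```

```text
3.55 [0.5023 0.2927 0.1042] [ 0.5277  0.4971  0.0014  1.08   -0.0003  0.762 ]
cap_boss 0.95 [289.9, 315.1] [0.4988 0.2909 0.07  ]
cap_boss 0.91 [100.0, 639.0] [0.45   0.4341 0.07  ]
cap_boss 0.18 [384.7, 314.8] [0.5462 0.2795 0.07  ]
cam_a_tip 0.98 [384.0, 315.6] [0.5592 0.2767 0.051 ]
11801 3886
rect ((0.49879124760627747, 0.29120761156082153), (0.04767522215843201, 0.14055275917053223), 63.1722297668457) long yaw -0.46823272 zmed 0.04596882211106784
rect ((0.5003342032432556, 0.2906396687030792), (0.025861920788884163, 0.0340702086687088), 75.71881866455078) long yaw -0.24925272 zmed 0.06724748634144274
trans cm [-0.14  0.43  4.41] |4.4| yaw 2.908 turn -0.007
```

```bash
python3 capm.py w3.png; python3 -c "
from h import *
plan([.5,.2905,.062],2.9)"
```

```text
3.7 [0.5029 0.2933 0.1061] [ 0.5281  0.4965  0.0056  1.0845 -0.0002  0.7617]
cap_boss 0.77 [291.1, 310.9] [0.5061 0.291  0.07  ]
cap_boss 0.68 [380.4, 312.4] [0.553  0.2805 0.07  ]
cap_boss 0.6 [99.4, 633.9] [0.4542 0.4406 0.07  ]
cam_a_tip 0.95 [381.6, 314.3] [0.5674 0.278  0.051 ]
cam_a_tip 0.21 [245.1, 316.5] [0.4907 0.2973 0.051 ]
12693 4007
rect ((0.5026046633720398, 0.29354849457740784), (0.047749899327754974, 0.14049267768859863), 63.025001525878906) long yaw -0.47080287 zmed 0.04872458018346518
rect ((0.5038564205169678, 0.2929912209510803), (0.025909284129738808, 0.03411464765667915), 75.63578033447266) long yaw -0.25070256 zmed 0.07256443335654877
trans cm [ 0.46 -0.62  4.78] |4.8| yaw 2.909 turn 0.009
```

arm_command --pt "-0.1 0 1.5" --pt "-0.1 0 3.0" --pt "-0.1 0 4.0" --pt "-0.1 0 4.4" --pt "-0.1 0 4.4" --turn '[0.015,0.015,0.015,0.015,0.015]' --hand '[0,0,0,0,0]'

```text
clock: 4.27
eef_pos: [0.5053, 0.2947, 0.0633]
tool_rot: [0.123, 0.992, -0.0, -0.0]
ft_force: [0.3, -0.0, 0.1]
grip_width: 0.0853
```

arm_command --pt "0 0 0" --pt "0 0 0" --pt "0 0 0" --pt "0 0 0" --pt "0 0 0" --turn '[0,0,0,0,0]' --hand '[1,1,1,1,1]'

```text
clock: 4.68
eef_pos: [0.5056, 0.2945, 0.0638]
tool_rot: [0.123, 0.992, -0.0, 0.0]
ft_force: [-1.1, 1.9, -3.3]
grip_width: 0.0254
```

arm_command --pt "0 0 0" --pt "0 0 0" --pt "0 0 0" --pt "0 0 0" --pt "0 0 0" --turn '[0,0,0,0,0]' --hand '[1,1,1,1,1]'

```text
clock: 5.1
eef_pos: [0.5057, 0.2947, 0.0638]
tool_rot: [0.123, 0.992, 0.0, 0.0]
ft_force: [-0.6, -2.3, 5.4]
grip_width: 0.0244
```

arm_command --pt "0 0 -2" --pt "0 0 -5" --pt "0 0 -9" --pt "0 0 -13" --pt "0 0 -17" --turn '[0,0,0,0,0]' --hand '[1,1,1,1,1]'

```text
clock: 5.52
eef_pos: [0.5042, 0.2946, 0.233]
tool_rot: [0.123, 0.992, -0.001, -0.002]
ft_force: [0.6, 0.7, -3.4]
grip_width: 0.0247
```

arm_command --pt "0 0 0" --pt "0 0 0" --pt "0 0 0" --turn '[0,0,0]' --hand '[1,1,1]'

```text
clock: 5.77
eef_pos: [0.5044, 0.2946, 0.2313]
tool_rot: [0.123, 0.992, -0.001, -0.001]
ft_force: [-0.6, -0.2, -4.6]
grip_width: 0.0249
```

```bash
python3 - <<'E'
from h import *
np.set_printoptions(precision=4,suppress=True)
o=get_obs();print(o['eef_pos'],o['joint_pos'],o['grip_width'],o['ft_force'])
for c in ('top','scene','wrist'):
    im,d,info=look(c,c+'4.png');X=cloud(info,d);np.save(c+'4.npy',X)
    for n in ('neck_rim','cap_boss','cap'):
        for q in spot_point(c,n)[:3]: print(c,n,q['conf'],q['location'],at_z(info,q['location'],.128))
    with np.errstate(invalid='ignore'):
        n=(abs(X[...,0]-.51)<.04)&(abs(X[...,1]-.06)<.04)&(X[...,2]>.118)&(X[...,2]<.14)
    if n.sum()>20:
        p=X[n][:,:2].astype(np.float32);print(n.sum(),cv2.minEnclosingCircle(p),np.median(X[n][:,2]),p.min(0),p.max(0))
plan([.515,.06,.234])
E
```

```text
[0.5044 0.2946 0.2313] [0.5283 0.4177 0.2191 1.3754 0.0004 0.7749] 0.024890158699014734 [-0.6164 -0.1974 -4.619 ]
top neck_rim 0.88 [235.3, 367.3] [0.5191 0.0579 0.128 ]
top neck_rim 0.63 [189.0, 283.9] [0.6435 0.2681 0.128 ]
top neck_rim 0.32 [243.4, 368.3] [0.4984 0.056  0.128 ]
top cap_boss 0.74 [270.2, 220.5] [0.438  0.4309 0.128 ]
top cap_boss 0.65 [267.3, 146.5] [0.4488 0.6213 0.128 ]
top cap 0.9 [268.8, 222.5] [0.4415 0.4258 0.128 ]
top cap 0.87 [264.2, 154.0] [0.4563 0.602  0.128 ]
159 ((0.5142052173614502, 0.05765456333756447), 0.018306193873286247) 0.12999439999246531 [0.4967 0.0409] [0.5303 0.0742]
scene neck_rim 0.84 [199.0, 293.0] [0.5173 0.0555 0.128 ]
scene cap_boss 0.83 [279.3, 452.7] [0.4901 0.448  0.128 ]
scene cap_boss 0.69 [217.9, 394.2] [0.4283 0.2683 0.128 ]
scene cap_boss 0.62 [331.3, 532.4] [0.5017 0.6341 0.128 ]
scene cap 0.74 [291.5, 445.7] [0.5238 0.4498 0.128 ]
scene cap 0.65 [236.4, 388.4] [0.4776 0.2836 0.128 ]
scene cap 0.64 [341.9, 523.0] [0.5333 0.628  0.128 ]
193 ((0.5174735188484192, 0.05799514800310135), 0.019139373674988747) 0.12822525960646036 [0.4987 0.0397] [0.5359 0.0759]
wrist cap_boss 0.92 [10.4, 172.8] [0.3587 0.2516 0.128 ]
wrist cap_boss 0.87 [108.4, 492.2] [0.451  0.4118 0.128 ]
wrist cap_boss 0.6 [332.5, 315.7] [0.5645 0.2793 0.128 ]
wrist cap 0.83 [263.6, 310.1] [0.5165 0.2877 0.128 ]
wrist cap 0.83 [108.6, 457.9] [0.4465 0.3925 0.128 ]
wrist cap 0.67 [35.1, 199.0] [0.374  0.2615 0.128 ]
644 ((0.5171622037887573, 0.06357235461473465), 0.016369281336665154) 0.12560096242606067 [0.5019 0.0581] [0.5328 0.0746]
trans cm [ -6.67 -22.54  -0.07] |23.5| yaw 2.895
```

```bash
python3 -c "
from h import *
plan([.595,.058,.231])"
```

```text
trans cm [-14.48 -20.77   0.23] |25.3| yaw 2.895
```

arm_command --pt "-2 -2.8 0" --pt "-4.2 -6 0" --pt "-6.4 -9.2 0" --pt "-8.6 -12.4 0" --pt "-10.6 -15.2 0" --turn '[0,0,0,0,0]' --hand '[1,1,1,1,1]'

```text
clock: 6.78
eef_pos: [0.5715, 0.1194, 0.2336]
tool_rot: [0.123, 0.992, -0.0, 0.0]
ft_force: [-0.1, 0.4, -4.3]
grip_width: 0.0249
```

arm_command --pt "-2 -2.8 0" --pt "-3.4 -4.8 0" --pt "-3.9 -5.6 0" --pt "-3.9 -5.6 0" --pt "-3.9 -5.6 0" --turn '[0,0,0,0,0]' --hand '[1,1,1,1,1]'

```text
clock: 7.2
eef_pos: [0.595, 0.0577, 0.2333]
tool_rot: [0.124, 0.992, 0.0, -0.0]
ft_force: [-0.3, 0.9, -4.0]
grip_width: 0.0249
```

```bash
python3 - <<'E'
from h import *
np.set_printoptions(precision=4,suppress=True)
camera('top')
o=get_obs();print(o['clock'],o['eef_pos'],o['tool_rot'],o['joint_pos'],o['grip_width'],o['ft_force'])
im,d,info=look('wrist','w5.png');X=cloud(info,d);np.save('w5.npy',X)
for n in ('neck_rim','cap_boss','cap','cam_a_tip'):
    for q in spot_point('wrist',n)[:3]:
        r,c=map(int,q['location']);print(n,q['conf'],q['location'],at_z(info,q['location'],.128),X[r,c])
with np.errstate(invalid='ignore'):
    n=(abs(X[...,0]-.51)<.035)&(abs(X[...,1]-.06)<.035)&(X[...,2]>.115)&(X[...,2]<.14)
p=X[n][:,:2].astype(np.float32);print(n.sum(),cv2.minEnclosingCircle(p),np.median(X[n][:,2]),p.min(0),p.max(0))
E
```

```text
7.25 [0.5948 0.0585 0.2333] [ 0.1228  0.9924  0.0004 -0.0003] [0.0976 0.4428 0.2626 1.391  0.0009 0.3439] 0.024634878463472426 [-0.7563  0.9288 -3.781 ]
neck_rim 0.73 [119.0, 275.9] [0.5165 0.0546 0.128 ] [0.5165 0.0543 0.1301]
cap_boss 0.64 [334.2, 312.1] [0.6552 0.0411 0.128 ] [0.593  0.0574 0.2408]
cap 0.62 [265.8, 314.4] [0.6084 0.0544 0.128 ] [0.5756 0.0625 0.2204]
cam_a_tip 0.67 [434.2, 315.3] [0.7357 0.0232 0.128 ] [0.5838 0.0607 0.2979]
2758 ((0.5145477652549744, 0.055659521371126175), 0.01851332187652588) 0.1290337670592682 [0.4969 0.0374] [0.5329 0.0741]
```

View pics/w5.png

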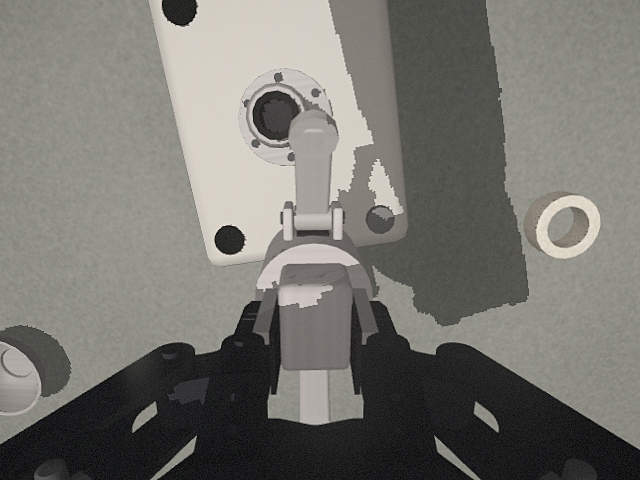

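The neck mouth shows at (115,275), partly covered by the near cam arm's ring. The cap is held square in the jaws, with the boss at (330,315).

```bash
python3 - <<'E'
from h import *
np.set_printoptions(precision=4,suppress=True)
X=np.load('w5.npy').reshape(-1,3);X=X[~np.isnan(X[:,0])]
t=np.array([.5948,.0585,.2333]);Rm=R.from_quat([.1228,.9924,.0004,-.0003]).as_matrix()
L=(X-t)@Rm  # tool coords
m=(abs(L[:,1])<.011)&(abs(L[:,0])<.04)&(L[:,2]<.0)&(L[:,2]>-.012)
print('boss top',m.sum(),L[m].min(0),L[m].max(0),np.median(L[m],0))
# slope of top
A=np.c_[L[m][:,:2],np.ones(m.sum())];print('plane',np.linalg.lstsq(A,L[m][:,2],rcond=None)[0])
q=L[m];h,e=np.histogram(q[:,0],40);print(np.c_[e[:-1],h][::2])
s=(abs(L[:,1])<.03)&(abs(L[:,0])<.03)&(L[:,2]>.012)&(L[:,2]<.026)
print('skirt top',s.sum(),L[s].min(0),L[s].max(0),cv2.minEnclosingCircle(L[s][:,:2].astype(np.float32)))
rim=X[(abs(X[:,0]-.51)<.035)&(abs(X[:,1]-.057)<.035)&(X[:,2]>.126)&(X[:,2]<.14)]
print('rim',len(rim),cv2.minEnclosingCircle(rim[:,:2].astype(np.float32)),rim.min(0),rim.max(0))
E
```

```text
boss top 5788 [-0.0139 -0.011  -0.0096] [ 0.02   0.011 -0.   ] [ 0.0058 -0.0001 -0.0074]
plane [ 0.0559  0.0307 -0.0074]
[[ -0.0139  44.    ]
 [ -0.0122  89.    ]
 [ -0.0105 124.    ]
 [ -0.0088 120.    ]
 [ -0.0071 121.    ]
 [ -0.0054 141.    ]
 [ -0.0037 133.    ]
 [ -0.002  133.    ]
 [ -0.0003 131.    ]
 [  0.0014 122.    ]
 [  0.0031 139.    ]
 [  0.0048 149.    ]
 [  0.0065 148.    ]
 [  0.0082 130.    ]
 [  0.0099 156.    ]
 [  0.0115 150.    ]
 [  0.0132 139.    ]
 [  0.0149 155.    ]
 [  0.0166 175.    ]
 [  0.0183 272.    ]]
skirt top 3043 [ 0.002  -0.0251  0.012 ] [0.0269 0.0227 0.026 ] ((0.003427591174840927, -0.0012372247874736786), 0.023967277258634567)
rim 2666 ((0.5148150324821472, 0.05567234754562378), 0.018280379474163055) [0.4969 0.0378 0.126 ] [0.5328 0.0738 0.1362]
```

```bash
python3 -c "
from h import *
plan([.5177,.055,.214])"
```

```text
trans cm [ 7.39 -2.26  1.94] |8.0| yaw 2.897
```

arm_command --pt "2.5 -0.8 0" --pt "5 -1.5 0" --pt "7.4 -2.25 0.5" --pt "7.4 -2.25 1.4" --pt "7.4 -2.25 1.9" --turn '[0,0,0,0,0]' --hand '[1,1,1,1,1]'

```text
clock: 7.92
eef_pos: [0.5165, 0.0545, 0.2141]
tool_rot: [0.122, 0.992, 0.0, -0.0]
ft_force: [0.7, 0.3, -3.4]
grip_width: 0.025
```

```bash
cat > chk.py <<'E'
from h import *
import sys
np.set_printoptions(precision=4,suppress=True)
camera('top');camera('top')
o=get_obs();t=o['eef_pos'];print(o['clock'],t,o['tool_rot'],o['grip_width'],o['ft_force'])
Rm=R.from_quat(o['tool_rot']).as_matrix()
for c in ('scene','wrist'):
    im,d,info=look(c);X=cloud(info,d);np.save(c+'6.npy',X)
    if c=='scene':
        a=np.array(info['world_to_cam'])@np.array([*t,1]);uv,_=cv2.projectPoints(np.array([[*t]]),cv2.Rodrigues(np.array(info['world_to_cam'])[:3,:3])[0],np.array(info['world_to_cam'])[:3,3],np.array(info['mtx']),np.array(info['dist_coeffs']))
        u,v=uv[0,0].astype(int);print('tcp px',u,v)
        cr=im[v-60:v+100,u-90:u+90];cv2.imwrite('pics/'+sys.argv[1],cv2.resize(cr,None,fx=4,fy=3.75,interpolation=cv2.INTER_CUBIC)[:,:,::-1])
    P=X.reshape(-1,3);P=P[~np.isnan(P[:,0])];L=(P-t)@Rm
    m=(abs(L[:,1])<.009)&(L[:,0]>-.013)&(L[:,0]<.016)&(L[:,2]<-.003)&(L[:,2]>-.012)
    if m.sum()>30:
        A=np.c_[L[m][:,:2],np.ones(m.sum())];print(c,'boss',m.sum(),np.linalg.lstsq(A,L[m][:,2],rcond=None)[0])
    for nm,lo,hi in (('skirt',.025,.055),('neck',.085,.120)):
        s=(abs(L[:,1])<.035)&(abs(L[:,0])<.0275)&(L[:,2]>lo)&(L[:,2]<hi)
        if s.sum()<60: continue
        q=L[s]
        from scipy.optimize import least_squares
        r=.0242 if nm=='skirt' else .0184
        f=least_squares(lambda k:np.hypot(q[:,0]-k[0],q[:,1]-k[1])-r,[0,0],loss='soft_l1',f_scale=.0005)
        print(c,nm,s.sum(),f.x,np.median(abs(f.fun)))
E
python3 chk.py s6.png
```

```text
8.0167 [0.5179 0.0544 0.2137] [ 0.1227  0.9924 -0.     -0.0002] 0.024826203812695197 [-0.6098  0.8402 -4.6994]
tcp px 291 174
scene boss 31 [ 0.0517  0.0664 -0.0065]
scene skirt 184 [ 0.0004 -0.0004] 0.0009665398602581067
scene neck 162 [ 0.0026 -0.0005] 0.0014972463557875737
wrist boss 3888 [ 0.0082  0.0236 -0.0082]
wrist skirt 1188 [ 0.0014 -0.0015] 0.00046700367601091794
```

View pics/s6.png

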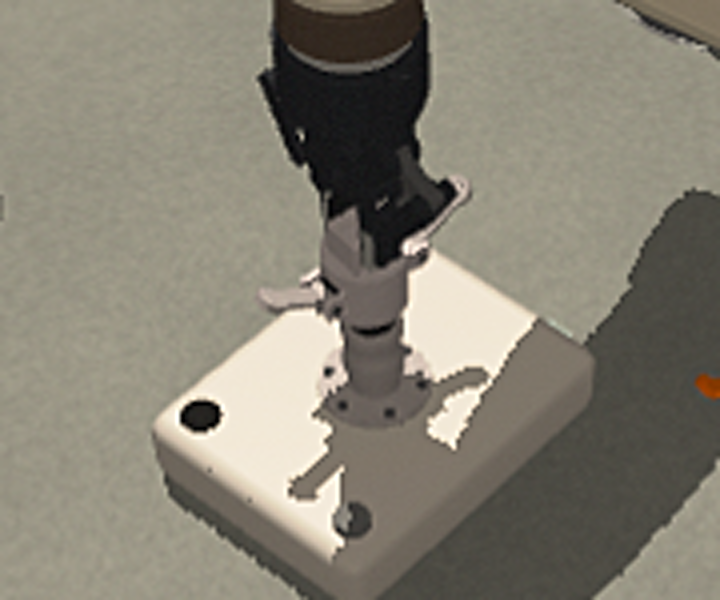

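The scene view shows the cap right over the neck, skirt at (370,280) and neck at (375,350). I'll shift 1.2 mm along tool x and descend.

arm_command --pt "0.12 0 0.5" --pt "0.12 0 1.2" --pt "0.12 0 1.8" --pt "0.12 0 2.0" --pt "0.12 0 2.2" --turn '[0,0,0,0,0]' --hand '[1,1,1,1,1]'

```text
clock: 8.53
eef_pos: [0.5164, 0.0542, 0.1913]
tool_rot: [0.123, 0.992, -0.0, -0.001]
ft_force: [-0.5, 0.3, -3.2]
grip_width: 0.0247
```

arm_command --pt "0 0 0.1" --pt "0 0 0.2" --pt "0 0 0.3" --pt "0 0 0.4" --turn '[0,0,0,0]' --hand '[1,1,1,1]'

```text
clock: 8.87
eef_pos: [0.5173, 0.0549, 0.1891]
tool_rot: [0.123, 0.992, 0.001, 0.001]
ft_force: [0.4, 2.6, 2.2]
grip_width: 0.0247
```

arm_command --pt "0 0.08 0" --pt "0 0.1 0" --pt "0 0.1 0.1" --pt "0 0.1 0.2" --turn '[0,0,0,0]' --hand '[1,1,1,1]'

```text
clock: 9.2
eef_pos: [0.5176, 0.0556, 0.1875]
tool_rot: [0.123, 0.992, 0.001, 0.001]
ft_force: [-0.4, 2.8, -1.2]
grip_width: 0.0249
```

arm_command --pt "0 0.05 0.1" --pt "0 0.1 0.2" --pt "0 0.1 0.3" --pt "0 0.1 0.4" --turn '[0,0,0,0]' --hand '[1,1,1,1]'

```text
clock: 9.53
eef_pos: [0.5171, 0.0562, 0.1817]
tool_rot: [0.123, 0.992, -0.0, -0.0]
ft_force: [1.0, 1.6, -3.0]
grip_width: 0.0249
```

```bash
python3 -c "
from h import *
o=get_obs();print(o['eef_pos'],o['ft_force'],o['ft_torque'])"
```

```text
[0.51708218 0.05619878 0.18168061] [ 0.99409366  1.60771277 -2.95443727] [ 0.49098583 -0.12129137 -0.0522222 ]
```

arm_command --pt "0 0.03 0.3" --pt "0 0.05 0.6" --pt "0 0.05 0.9" --pt "0 0.05 1.2" --turn '[0,0,0,0]' --hand '[1,1,1,1]'

```text
clock: 9.87
eef_pos: [0.517, 0.0563, 0.1695]
tool_rot: [0.123, 0.992, -0.001, -0.0]
ft_force: [-0.8, -0.2, -3.8]
grip_width: 0.0248
```

arm_command --pt "0 0 0.2" --pt "0 0 0.4" --pt "0 0 0.6" --pt "0 0 0.8" --turn '[0,0,0,0]' --hand '[1,1,1,1]'

```text
clock: 10.2
eef_pos: [0.5174, 0.0566, 0.1621]
tool_rot: [0.123, 0.992, -0.0, 0.0]
ft_force: [0.6, -0.2, -4.0]
grip_width: 0.0248
```

Free so far. The seal should be met near 0.160.

arm_command --pt "0 0 0.1" --pt "0 0 0.2" --pt "0 0 0.3" --pt "0 0 0.3" --turn '[0,0,0,0]' --hand '[1,1,1,1]'

```text
clock: 10.53
eef_pos: [0.5173, 0.0567, 0.1592]
tool_rot: [0.123, 0.992, -0.0, -0.0]
ft_force: [-0.6, -0.2, -3.6]
grip_width: 0.0247
```

arm_command --pt "0 0 0.1" --pt "0 0 0.2" --pt "0 0 0.2" --turn '[0,0,0]' --hand '[1,1,1]'

```text
clock: 10.78
eef_pos: [0.5176, 0.0567, 0.1586]
tool_rot: [0.123, 0.992, 0.0, 0.001]
ft_force: [-2.6, -0.7, 3.7]
grip_width: 0.0244
```

arm_command --pt "0 0 0.1" --pt "0 0 0.2" --pt "0 0 0.2" --turn '[0,0,0]' --hand '[1,1,1]'

```text
clock: 11.03
eef_pos: [0.5176, 0.0567, 0.1575]
tool_rot: [0.123, 0.992, 0.0, 0.001]
ft_force: [-3.8, -0.7, 9.5]
grip_width: 0.025
```

arm_command --pt "0 0 0.1" --pt "0 0 0.2" --pt "0 0 0.2" --turn '[0,0,0]' --hand '[1,1,1]'

```text
clock: 11.28
eef_pos: [0.5176, 0.0567, 0.1557]
tool_rot: [0.123, 0.992, 0.0, 0.001]
ft_force: [-5.1, -1.0, 10.0]
grip_width: 0.0248
```

arm_command --pt "0 0 0.1" --pt "0 0 0.2" --pt "0 0 0.2" --turn '[0,0,0]' --hand '[1,1,1]'

```text
clock: 11.53
eef_pos: [0.5176, 0.0567, 0.1537]
tool_rot: [0.123, 0.992, 0.0, 0.001]
ft_force: [-4.3, -0.8, 11.2]
grip_width: 0.0248
```

arm_command --pt "0 0 0.1" --pt "0 0 0.2" --pt "0 0 0.2" --turn '[0,0,0]' --hand '[1,1,1]'

```text
clock: 11.78
eef_pos: [0.5177, 0.0566, 0.1535]
tool_rot: [0.123, 0.992, 0.0, 0.002]
ft_force: [-8.0, -2.0, 19.4]
grip_width: 0.0246
```

arm_command --pt "0 0 0.1" --pt "0 0 0.2" --pt "0 0 0.2" --turn '[0,0,0]' --hand '[1,1,1]'

```text
clock: 12.03
eef_pos: [0.5177, 0.0566, 0.1534]
tool_rot: [0.123, 0.992, 0.001, 0.003]
ft_force: [-12.9, -3.2, 31.3]
grip_width: 0.025
```

Hard stop after about 6 mm of seal travel, so the cap is home. I'll ease off, release and retract.

arm_command --pt "0 0 -0.2" --pt "0 0 -0.4" --pt "0 0 -0.5" --pt "0 0 -0.5" --turn '[0,0,0,0]' --hand '[1,1,1,1]'

```text
clock: 12.37
eef_pos: [0.5177, 0.0567, 0.1536]
tool_rot: [0.123, 0.992, 0.0, 0.001]
ft_force: [-4.5, -1.1, 9.1]
grip_width: 0.0251
```

arm_command --pt "0 0 0" --pt "0 0 0" --pt "0 0 0" --pt "0 0 0" --pt "0 0 0" --turn '[0,0,0,0,0]' --hand '[0,0,0,0,0]'

```text
clock: 12.78
eef_pos: [0.5174, 0.0567, 0.1519]
tool_rot: [0.123, 0.992, -0.0, -0.0]
ft_force: [-0.3, -0.1, 0.5]
grip_width: 0.0831
```

arm_command --pt "0 0 0" --pt "0 0 -1.5" --pt "0 0 -5" --pt "0 0 -9" --pt "0 0 -11" --turn '[0,0,0,0,0]' --hand '[0,0,0,0,0]'

```text
clock: 13.2
eef_pos: [0.5187, 0.0568, 0.2665]
tool_rot: [0.123, 0.992, 0.001, 0.003]
ft_force: [1.3, 1.0, 0.7]
grip_width: 0.0855
```

```bash
python3 - <<'E'
from h import *
np.set_printoptions(precision=4,suppress=True)
camera('top');camera('top');o=get_obs();print(o['clock'],o['eef_pos'],o['ft_force'],o['grip_width'])
for c in ('wrist','scene'):
    im,d,info=look(c,c+'7.png');X=cloud(info,d)
    if c=='scene':
        cv2.imwrite('pics/s7.png',cv2.resize(im[110:270,200:380],None,fx=4,fy=3.75,interpolation=cv2.INTER_CUBIC)[:,:,::-1])
    with np.errstate(invalid='ignore'):
        b=(abs(X[...,0]-.515)<.03)&(abs(X[...,1]-.057)<.03)&(X[...,2]>.148)&(X[...,2]<.175)
    p=X[b];print(c,b.sum(),np.median(p,0),cv2.minAreaRect(p[:,:2].astype(np.float32)))
    for q in spot_point(c,'cam_a_tip')[:3]: print(q['conf'],q['location'],at_z(info,q['location'],.141))
E
```

```text
13.3 [0.52   0.057  0.2671] [-0.1904 -0.0575 -0.1444] 0.08543302516691881
wrist 2237 [0.5119 0.0562 0.158 ] ((0.5136032700538635, 0.05573617294430733), (0.02600066363811493, 0.03465820848941803), 76.68233489990234)
0.65 [314.1, 313.6] [0.5746 0.0411 0.141 ]
scene 178 [0.5204 0.0597 0.159 ] ((0.5190500617027283, 0.05729322135448456), (0.02836744673550129, 0.03432799130678177), 76.89219665527344)
0.69 [330.1, 501.8] [0.5421 0.5819 0.141 ]
0.67 [198.2, 416.2] [0.3618 0.284  0.141 ]
0.58 [258.9, 454.0] [0.4533 0.4284 0.141 ]
```

View pics/s7.png

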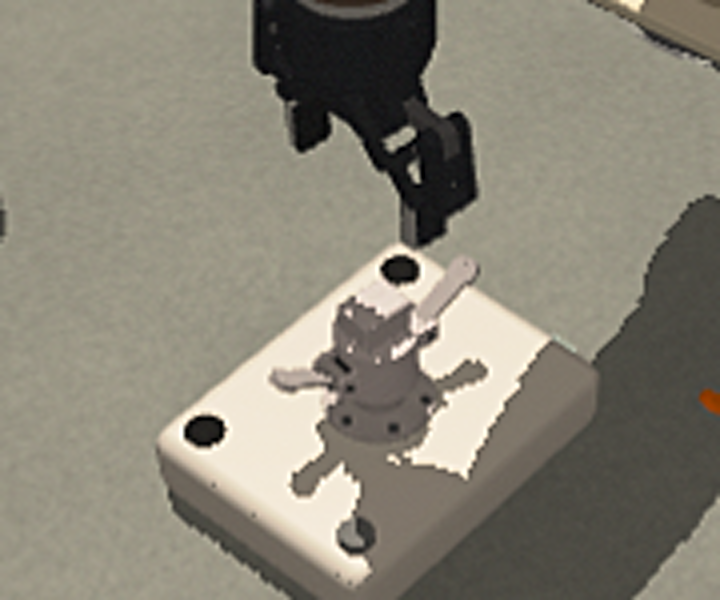

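The cap sits home on the neck (boss top 0.158–0.159) with both arms raised: the far one at (300,380), the robot-side one at (445,290). Next I close the hand and go over the far arm.

```bash
python3 -c "
from h import *
plan([.580,.0415,.185],2.905)"
```

```text
trans cm [-6.55  0.1   7.55] |10.0| yaw 2.895 turn -0.010
```

arm_command --pt "-3 0.1 0" --pt "-6.5 0.1 0" --pt "-6.5 0.1 2.5" --pt "-6.5 0.1 5" --pt "-6.5 0.1 7.5" --turn '[0,0,0,0,0]' --hand '[1,1,1,1,1]'

```text
clock: 13.92
eef_pos: [0.5803, 0.0415, 0.1842]
tool_rot: [0.123, 0.992, -0.0, -0.001]
ft_force: [-0.1, 0.3, 0.1]
grip_width: 0.0257
```

arm_command --pt "0 0 0" --pt "0 0 0" --pt "0 0 0" --pt "0 0 0" --turn '[0,0,0,0]' --hand '[1,1,1,1]'

```text
clock: 14.25
eef_pos: [0.5816, 0.0419, 0.189]
tool_rot: [0.123, 0.992, 0.0, 0.001]
ft_force: [-0.4, 0.0, 0.1]
grip_width: 0.0
```

```bash
python3 - <<'E'
from h import *
im,d,info=look('wrist','w8.png');plan([.580,.0415,.165],2.905)
E
```

```text
trans cm [ 0.16 -0.08  2.42] |2.4| yaw 2.895 turn -0.010
```

View pics/w8.png

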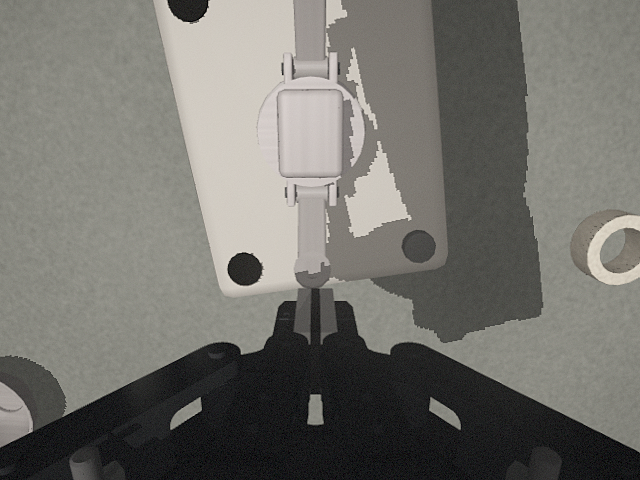

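The closed fingers, at (315,315), line up with the arm's ring at (268,312).

arm_command --pt "0.2 -0.05 0.8" --pt "0.2 -0.05 1.6" --pt "0.2 -0.05 2.4" --pt "0.2 -0.05 2.8" --pt "0.2 -0.05 3.2" --turn '[0,0,0,0,0]' --hand '[1,1,1,1,1]'

```text
clock: 14.72
eef_pos: [0.5784, 0.0418, 0.1545]
tool_rot: [0.123, 0.992, -0.0, -0.0]
ft_force: [1.9, -0.1, 5.5]
grip_width: 0.0002
```

arm_command --pt "0 0 0.4" --pt "0 0 0.8" --pt "0 0 1.2" --pt "0 0 1.6" --turn '[0,0,0,0]' --hand '[1,1,1,1]'

```text
clock: 15.05
eef_pos: [0.5828, 0.0415, 0.142]
tool_rot: [0.123, 0.992, 0.0, 0.005]
ft_force: [4.8, -1.1, 7.2]
grip_width: 0.0003
```

arm_command --pt "0 0 0.4" --pt "0 0 0.8" --pt "0 0 1.2" --pt "0 0 1.6" --turn '[0,0,0,0]' --hand '[1,1,1,1]'

```text
clock: 15.38
eef_pos: [0.5817, 0.0416, 0.1252]
tool_rot: [0.123, 0.992, 0.0, 0.004]
ft_force: [3.5, -0.3, 7.1]
grip_width: 0.0
```

arm_command --pt "0.1 0 0.4" --pt "0.2 0 0.8" --pt "0.3 0 1.2" --pt "0.4 0 1.5" --turn '[0,0,0,0]' --hand '[1,1,1,1]'

```text
clock: 15.72
eef_pos: [0.5769, 0.0426, 0.1098]
tool_rot: [0.123, 0.992, 0.0, 0.003]
ft_force: [0.9, -0.8, 8.0]
grip_width: -0.0003
```

arm_command --pt "0.1 0 0.2" --pt "0.2 0 0.5" --pt "0.3 0 0.7" --pt "0.4 0 0.8" --turn '[0,0,0,0]' --hand '[1,1,1,1]'

```text
clock: 16.05
eef_pos: [0.573, 0.0436, 0.1019]
tool_rot: [0.123, 0.992, 0.0, 0.003]
ft_force: [3.1, -0.7, 7.6]
grip_width: 0.0001
```

arm_command --pt "0.1 0 0.1" --pt "0.2 0 0.2" --pt "0.2 0 0.2" --turn '[0,0,0]' --hand '[1,1,1]'

```text
clock: 16.3
eef_pos: [0.5712, 0.044, 0.1]
tool_rot: [0.123, 0.992, 0.0, 0.003]
ft_force: [3.5, -0.0, 6.7]
grip_width: 0.0001
```

```bash
cat > ang.py <<'E'
from h import *
np.set_printoptions(precision=4,suppress=True)
o=get_obs();t=o['eef_pos'];print(o['clock'],t,o['ft_force'])
C=np.array([.5158,.0567]);u=np.array([.973,-.23])
for c in ('scene','top','wrist'):
    im,d,info=look(c);X=cloud(info,d);P=X.reshape(-1,3);P=P[~np.isnan(P[:,0])]
    r=(P[:,:2]-C)@u;w=(P[:,:2]-C)@np.array([.23,.973])
    for s in (1,-1):
        m=(abs(w)<.011)&(r*s>.036)&(r*s<.088)&(P[:,2]>.072)&(P[:,2]<.16)
        if m.sum()>8:
            k,b=np.polyfit(r[m]*s,P[m][:,2],1);print(c,s,m.sum(),'slope deg',np.degrees(np.arctan(k)),'r',r[m].min(),r[m].max(),'z',P[m][:,2].min(),P[m][:,2].max())
    if c=='scene': cv2.imwrite('pics/%.0f.png'%(o['clock']*100),cv2.resize(im[110:270,200:380],None,fx=4,fy=3.75,interpolation=cv2.INTER_CUBIC)[:,:,::-1])
E
python3 ang.py; ls pics|sort|tail -3
```

```text
16.3 [0.5712 0.044  0.1   ] [ 3.5051 -0.019   6.6893]
scene 1 99 slope deg 70.24499715930777 r 0.04651931918635967 0.07497728266265692 z 0.07201451603766706 0.15993851365330647
scene -1 110 slope deg 35.04337969001664 r -0.0713907097627215 -0.03614303899748675 z 0.11896011979038779 0.14954988381678802
top -1 87 slope deg 34.91245282063691 r -0.07252528518036641 -0.03608135355486178 z 0.11489013402102444 0.14974684477492572
wrist 1 8232 slope deg -44.72156266612188 r 0.037613249083187895 0.06879297610681068 z 0.09282918520579964 0.159997724390403
wrist -1 1936 slope deg 35.974770052817036 r -0.04284238848571257 -0.03601107932954728 z 0.11709884119090073 0.13074213240030708
w8.png
wrist4.png
wrist7.png
```

arm_command --pt "0.1 0 0.1" --pt "0.2 0 0.2" --pt "0.2 0 0.2" --turn '[0,0,0]' --hand '[1,1,1]'

```text
clock: 16.7
eef_pos: [0.5704, 0.0443, 0.0986]
tool_rot: [0.123, 0.992, 0.0, 0.004]
ft_force: [3.6, -1.6, 7.7]
grip_width: -0.0001
```

arm_command --pt "0.1 0 0.1" --pt "0.2 0 0.2" --pt "0.2 0 0.2" --turn '[0,0,0]' --hand '[1,1,1]'

```text
clock: 16.95
eef_pos: [0.5704, 0.0445, 0.098]
tool_rot: [0.123, 0.992, 0.0, 0.006]
ft_force: [6.7, -1.2, 9.8]
grip_width: -0.0002
```

arm_command --pt "-0.4 0 -0.4" --pt "-1 0 -1" --pt "-1.5 0 -3" --pt "-1.5 0 -6" --pt "-1.5 0 -10" --turn '[0,0,0,0,0]' --hand '[1,1,1,1,1]'

```text
clock: 17.37
eef_pos: [0.5767, 0.0413, 0.1914]
tool_rot: [0.123, 0.992, -0.001, -0.005]
ft_force: [0.4, -0.1, -0.4]
grip_width: 0.0003
```

```bash
python3 -c "
from h import *
camera('top');camera('top')";python3 ang.py; ls -t pics|head -1;python3 -c "
from h import *
plan([.4487,.0726,.198],2.905)"
```

```text
17.4667 [0.5828 0.0418 0.2006] [ 0.7027  0.9209 -0.1371]
scene 1 113 slope deg -62.202675582626746 r 0.03612034402817054 0.05857632750065123 z 0.07203229005911904 0.12217745493464549
scene -1 107 slope deg 33.35963128004052 r -0.07050197219738616 -0.03633433761235125 z 0.11822061007190032 0.14482526618036873
top 1 32 slope deg -62.11984600061581 r 0.03672626284713879 0.05546201500233419 z 0.07244431577602839 0.10754208120777542
top -1 87 slope deg 31.36624106189407 r -0.07471497415991996 -0.03614778729446164 z 0.11810390418817085 0.14773130420587388
wrist 1 494 slope deg -60.50411014666797 r 0.03605225274744012 0.05522099965413258 z 0.07219860614926454 0.10629813552368061
wrist -1 1865 slope deg 33.07680872265987 r -0.059043121896253783 -0.036000188775229106 z 0.11456416498970748 0.135205610706947
1747.png
trans cm [13.39 -0.17 -0.41] |13.4| yaw 2.895 turn -0.010
```

```bash
python3 -c "
from h import *
i=camera_info('wrist');T=np.linalg.inv(np.array(i['world_to_cam']));o=get_obs()
print('cam in tool',R.from_quat(o['tool_rot']).as_matrix().T@(T[:3,3]-o['eef_pos']))
plan([.4500,.0721,.198],2.905)"
```

```text
cam in tool [ 0.0706893  -0.00098643 -0.12931199]
trans cm [13.25 -0.19 -0.41] |13.3| yaw 2.895 turn -0.010
```

arm_command --pt "3 -0.2 0" --pt "7 -0.2 0" --pt "11 -0.2 0" --pt "13.2 -0.2 0" --pt "13.2 -0.2 0" --turn '[0,0,0,0,0]' --hand '[1,1,1,1,1]'

```text
clock: 18.03
eef_pos: [0.4444, 0.0721, 0.192]
tool_rot: [0.122, 0.993, -0.001, -0.005]
ft_force: [0.5, -0.3, -0.7]
grip_width: -0.0
```

arm_command --pt "0 0 1" --pt "0 0 2" --pt "0 0 3" --pt "0 0 3.4" --pt "0 0 3.4" --turn '[0,0,0,0,0]' --hand '[1,1,1,1,1]'

```text
clock: 18.45
eef_pos: [0.4498, 0.0715, 0.1581]
tool_rot: [0.123, 0.992, -0.001, -0.002]
ft_force: [0.5, 0.6, -0.6]
grip_width: 0.0001
```

```bash
python3 -c "
from h import *
print(get_obs()['ft_force'])
plan([.4510,.0721,.155],2.905)"
```

```text
[ 0.45567651  0.63650861 -0.60209887]
trans cm [-0.11  0.09  0.31] |0.3| yaw 2.895 turn -0.010
```

arm_command --pt "0 0.05 0.4" --pt "0 0.05 0.8" --pt "0 0.05 1.2" --pt "0 0.05 1.6" --turn '[0,0,0,0]' --hand '[1,1,1,1]'

```text
clock: 18.78
eef_pos: [0.4501, 0.0728, 0.1447]
tool_rot: [0.123, 0.992, 0.001, -0.001]
ft_force: [-4.8, 2.0, 6.9]
grip_width: 0.0001
```

arm_command --pt "0 0 0.4" --pt "0 0 0.8" --pt "0 0 1.2" --pt "0 0 1.6" --turn '[0,0,0,0]' --hand '[1,1,1,1]'

```text
clock: 19.12
eef_pos: [0.4507, 0.0727, 0.1286]
tool_rot: [0.123, 0.992, 0.0, -0.0]
ft_force: [-3.5, 1.3, 5.7]
grip_width: 0.0001
```

Same as the first arm. Continue down and inward (−tool x).

arm_command --pt "-0.1 0 0.4" --pt "-0.2 0 0.8" --pt "-0.3 0 1.2" --pt "-0.4 0 1.6" --pt "-0.5 0 1.9" --turn '[0,0,0,0,0]' --hand '[1,1,1,1,1]'

```text
clock: 19.53
eef_pos: [0.4562, 0.0713, 0.1096]
tool_rot: [0.123, 0.992, 0.0, 0.0]
ft_force: [-2.2, -0.2, 7.5]
grip_width: -0.0002
```

arm_command --pt "-0.1 0 0.2" --pt "-0.2 0 0.4" --pt "-0.3 0 0.6" --pt "-0.4 0 0.8" --turn '[0,0,0,0]' --hand '[1,1,1,1]'

```text
clock: 19.87
eef_pos: [0.4607, 0.0704, 0.1023]
tool_rot: [0.123, 0.992, 0.0, 0.001]
ft_force: [-3.4, 1.1, 7.4]
grip_width: -0.0001
```

arm_command --pt "-0.1 0 0.1" --pt "-0.2 0 0.2" --pt "-0.2 0 0.2" --turn '[0,0,0]' --hand '[1,1,1]'

```text
clock: 20.12
eef_pos: [0.4615, 0.0702, 0.1003]
tool_rot: [0.123, 0.992, 0.001, -0.0]
ft_force: [-4.7, 0.5, 10.6]
grip_width: -0.0003
```

arm_command --pt "-0.1 0 0.05" --pt "-0.15 0 0.1" --pt "-0.15 0 0.1" --turn '[0,0,0]' --hand '[1,1,1]'

```text
clock: 20.37
eef_pos: [0.4619, 0.0701, 0.0998]
tool_rot: [0.123, 0.992, 0.001, -0.001]
ft_force: [-9.6, 2.6, 17.1]
grip_width: 0.0001
```

arm_command --pt "0.4 0 -0.4" --pt "1 0 -1" --pt "1.5 0 -3" --pt "1.5 0 -6" --pt "1.5 0 -10" --turn '[0,0,0,0,0]' --hand '[1,1,1,1,1]'

```text
clock: 20.78
eef_pos: [0.4465, 0.0726, 0.1971]
tool_rot: [0.123, 0.992, -0.001, -0.003]
ft_force: [1.0, -0.3, 0.1]
grip_width: 0.0001
```

```bash
python3 -c "
from h import *
camera('top');camera('top')";python3 ang.py; ls -t pics|head -1; python3 - <<'E'
from h import *
for c in ('scene','top'):
    im,d,info=look(c);X=cloud(info,d)
    with np.errstate(invalid='ignore'):
        b=(abs(X[...,0]-.515)<.03)&(abs(X[...,1]-.057)<.03)&(X[...,2]>.15)&(X[...,2]<.175)
    p=X[b];print(c,b.sum(),np.median(p,0),cv2.minAreaRect(p[:,:2].astype(np.float32)))
    for n in('bottle','tape','bowl'):
        q=search_frame(c,n)[:1]
        if q: r,k=map(int,q[0]['location']);print(n,r,k,X[r,k])
E
```

```text
20.8833 [0.4528 0.0736 0.2044] [ 0.4749 -0.1308 -0.6599]
scene 1 97 slope deg -60.56194025837579 r 0.03602615957921901 0.058696811904080985 z 0.07280467532991097 0.1198420617299154
scene -1 15 slope deg -63.337419146938814 r -0.05534858269518008 -0.036113851408579714 z 0.07348777284359143 0.1193875901510626
wrist -1 872 slope deg -59.64128677083342 r -0.06000866805130079 -0.04231596620063258 z 0.07209497442002244 0.10094803435103292
2088.png
scene 181 [0.51976087 0.05935724 0.15905654] ((0.5173220634460449, 0.05716627836227417), (0.027239957824349403, 0.03559063374996185), 77.47354888916016)
bottle 154 186 [ 0.53027893 -0.27498495  0.07496261]
tape 329 336 [0.68025154 0.28957306 0.0194897 ]
bowl 197 143 [ 0.66648624 -0.31261088  0.01295231]
top 0 [nan nan nan] ((0.0, 0.0), (0.0, 0.0), 0.0)
bottle 236 495 [ 0.51527147 -0.28083026  0.08907185]
tape 195 283 [0.6541958  0.28010619 0.00278914]
bowl 179 490 [ 0.68899675 -0.30462402  0.0007983 ]
  return _methods._mean(a, axis=axis, dtype=dtype,
  ret = um.true_divide(
```

View pics/2088.png

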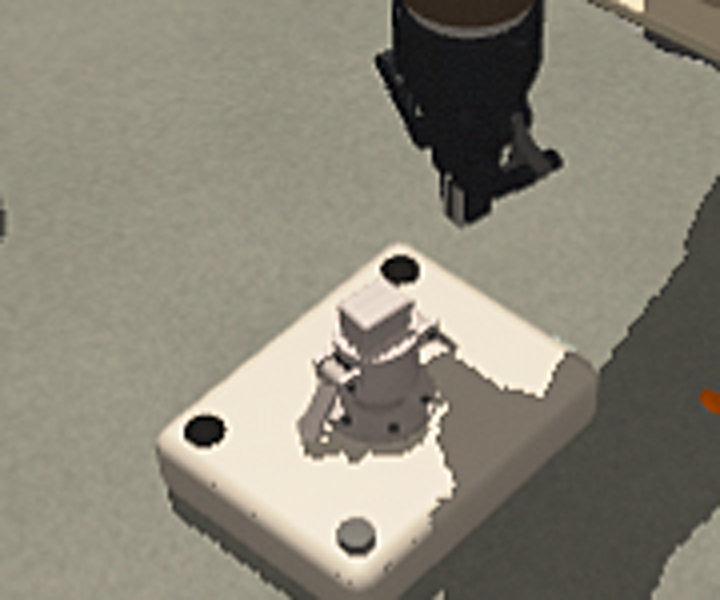

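The cap is seated upright. Both arms hang down, at (320,415) and (440,340), and the gripper is clear.

```bash
python3 -c "
from h import *
print(get_obs()['ft_force']);print(job_done())"
```

```text
[-0.04649093  0.44786116  0.04680908]
the job is handed in; nothing more can be done
None
```

The metal cap is on the neck, pressed home and locked with both cam arms down. I handed the job in at about 21 s of the 72 s; no verdict is reported.

**What I did**
- **Cap:** I gripped it by the boss and set it on the neck. There was light contact at the rim, so I moved it about 1 mm sideways. I then pressed it through about 6 mm of seal travel to a hard stop.
- **Press force:** It peaked at about 35 N. That is above the roughly 20 N needed but below the 45 N strain level.
- **Cam arms:** I swung the far arm down first, then the robot-side one, with closed fingers. I eased off at about 12 N on the first and about 20 N on the second. The second is right at the limit for leaning on an arm at its stop.

**Last checks**
- **Arms:** Depth readings put both at about 60° below level (59.6–63° between cameras), which is the stop.
- **Cap height:** The boss top read 0.159 m against 0.160 m expected when fully home.
- **Robot and bystanders:** The gripper was clear, with about 0 N at the wrist. The arm never went near the bottle, tape or bowl. Their coarse pixel readings shifted by a few mm to about 3 cm, which I put down to detection scatter, but I did not confirm it by another measurement.
- **Disagreements:** The cameras differed by 2–5 mm on the sideways position of the neck and cap. The last top-camera check of the boss gave no reading because the arm blocked it. I therefore did not measure the sideways fit or tilt to tolerance, and rely on the cap sliding freely down the neck.

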